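# Finish the rebuild kit and hold up the clean piston

### The arm

A 6-joint arm with a two-finger parallel gripper is mounted at the origin on the work surface. World frame = base frame: x ahead of the robot, y to its left, z up, the work surface at z = 0. Lengths are in mm, angles in rad, forces in N, time in s.
With the tool pointing down it reaches from about 400 to 925 mm from the base axis. Payload 12.5 kg.
Tool frame: the origin (TCP) lies at the very end of the fingers, on their centre line; the grasp point (between the pads) lies grip_depth behind it (grip_depth is the distance from the TCP to the grasp point, in mm); z points along the fingers, y is the line along which they close (so a half turn about z gives the same grasp; the last joint's range is limited). The gripper opens to 95 mm and grips with 3 to 60 N. Pads are 20 mm wide; open, the fingers measure 119 mm over their backs; the gripper's body (75 mm by 180 mm) begins 59 mm behind the grasp point.
Start: joints at [-1.447, 0.491, 1.559, -0, 1.092, -0.106], TCP at [142.386, -608.583, 214.661] pointing down, gripper open.
Joint ranges: [-3.1, 3.1], [-0.84, 2.19], [0.05, 2.79], [-1.13, 4.28], [0.06, 2.93], [-2.69, 2.69]. Speed limits (rad/s): [2.22, 2.22, 2.79, 3.14, 3.14, 3.14].

### API

Orientations are given as [roll, pitch, yaw] about the fixed x, y, z axes, in that order (R = Rz(yaw) Ry(pitch) Rx(roll)).
In Python, from cell import state, read_camera, job_done, grip_depth gives the robot as it stands.
- The arm moves only by the tool drive_tool, never from a script. Its argument "targets" is a list of rows, each an object with "jaw": the opening, from 0 (shut) to 1 (fully open); "travel": the shift along the tool's x, y, z in m, a list of three; "twist": the turn about the tool's z in rad. In form: [{"jaw": jaw, "travel": [tx, ty, tz], "twist": twist}, ...]. A call has 1 to 8 rows; each row is the pose to reach, as a shift and turn from the pose commanded when the call began, along the tool's axes at that moment; what a row does not reach only later rows make up. A row lasts 1/12 s, in which the tool goes at most 41.7 mm and 7.16 degrees, less where a joint would pass 70% of its speed; a pose out of reach is approached as far as the arm can. A call with a gripper value outside its range is refused whole. The fingers move at their own pace and stop on an object; the grip force is fixed at half the most. Time passes only in rows, so rows that repeat a pose let the fingers close. It gives the time, the measured TCP pose, the force, the opening and the grip force at its end, in the units of the state.
- state(): the state, without advancing time (a new reading comes with each control period).
- read_camera(name): name is "side" or "top"; returns a dict with "frame" (420x560x3 uint8, red, green, blue), "fx", "fy", "cx", "cy" (pixels), "R" (3x3) and "t" (3): a world point X has camera coordinates R X + t. Camera axes: x right, y down, z forward; pixel columns grow to the right and rows downward; lengths in mm; the calibration is good to about 2 mm. A picture is of the moment at which its call begins. There is no depth.
- job_done(): hands the job in; it is judged then, once.
The state is a dict: "t": time; "joints": joint angles; "qvel": joint speeds; "tau": joint torques, N m; "eef_pos": TCP position; "tcp_rot": TCP orientation; "ft_force": force on the tool from outside, world axes, zero at the start; "moment": the same for the moment, N m; "opening": opening from 0.0 (shut) to 1.0 (fully open); "grip_force": force on a finger pad.
Only numpy, scipy, OpenCV 4.12 (cv2) and the standard library are available. Lean on these libraries where they do the work, as an engineer would, in place of code of your own. Each camera call takes 0.05 s, during which the arm holds its last target. There are 200 camera calls.

### The job

Finish packing this saw rebuild kit: stand the oil bottle upright on the floor of the card tray, in the gap left between the other goods, and let go of it. Then squeeze the tongs on the degreased piston (keep the gripper itself off it), lift it off the drain rack and hold it still over the card tray, higher than the top of the bottle, so that I can slip a bag over it: the program finishes while the tongs still hold it there. Leave all the other parts where they are.

Things in the scene. Friction and masses are not known exactly. Their poses are not given: they have to be found in the camera images.
- bottle_mid (a point): Oil bottle, dark body with an orange cap, standing upright on the bench. Point: on its axis, half-way up (57.5 mm above its foot). Height 115 mm; body 48 mm across up to 72 mm above the foot, ribbed cap 40 mm across from 76 mm to the top: grip the cap. Weight about 0.12 kg.
- kit: Open card tray (brown, green band), fixed to the bench, 160 mm (its x) by 220 mm (its y) outside, walls 60 mm high and 4 mm thick, floor 4 mm thick. Origin: centre of its underside, on the bench, z up. Holds two cartons (48 and 54 mm high), a small carton and a tub, all below its rim.
- kit_gap (a point): Middle of the empty gap in the card tray, on the tray's inner floor (4 mm above the bench), axes as the tray's. At the tray's -x +y corner: free space 56 mm square between two tray walls, the filter carton (-y side) and the gasket carton (+x side).
- rack: Drain rack, fixed: shallow steel tray, 180 mm (its x) by 220 mm (its y), whose perforated top sheet lies 18 mm above the bench, nothing on it stands higher but the parts laid on it. Origin: centre of its underside, on the bench, z up.
- piston_mid (a point): Degreased aluminium piston, a cylinder 38 mm across and 34 mm tall, standing crown up on the drain rack. Point: its centre (17 mm above its foot). Weight about 0.065 kg. The robot itself must not touch it.
- tongs: Spring tongs (steel, black finger pads, red jaws; 0.11 kg) lying on edge: arms 24 mm tall, jaws opening level. Origin: on the centreline under the finger pads, on the lower edge (on the bench at the start). x points to the jaws, y to the left arm, z up. Hinge pin at x = -105 mm, tail ring to x = -135 mm, jaws end at x = +118 mm.
- tongs_grip (a point): Grip point of the tongs: centreline, between the finger pads, half-way up (12 mm above the lower edge). Take both arms here between the fingers, closing across the tongs (along their y). The pads run 29 mm either way along x. Outer width here: 60 mm open, 55 mm is good for carrying them open, about 39 mm when the jaws are shut on the piston (pads then parallel).
- tongs_jaws (a point): Centre between the jaws: centreline, 100 mm ahead of tongs_grip. The jaws are shallow upright V's as tall as the arms (24 mm), which centre themselves on the piston; gap between their ends about 69 mm open, about 59 mm at a grip width of 55 mm. Outside, 92 mm over the open jaws.
- tongs_left: Left arm of the tongs (+y side); origin as the tongs, turning about the hinge pin. The arms move together. The return spring pushes each arm out with about 6 N at the grip point when open and 10 N when shut on the piston, so fingers stopped at 55 mm carry the tongs half open, and a grip of 20 N or more holds the piston.
- tongs_right: Right arm of the tongs (-y side); origin as the tongs, turning about the hinge pin.
- piston: The piston, origin at the centre of its foot.
- bottle: The bottle, origin at the centre of its foot.
- cylinder_carton_mid (a point): Centre of the big brown carton in the card tray, 86 x 150 x 54 mm. Leave it.
- filter_carton_mid (a point): Centre of the white carton in the card tray, 60 x 150 x 48 mm. Leave it.
- gasket_carton_mid (a point): Centre of the small grey carton in the card tray, 28 x 52 x 50 mm. Leave it.
- grease_tub_mid (a point): Centre of the white tub with a blue lid in the card tray, 54 mm across, 52 mm high. Leave it.
- bearing_a_mid (a point): Centre of a ball bearing lying flat on the drain rack, 35 mm across, 11 mm high. Leave it.
- bearing_b_mid (a point): Centre of the other ball bearing on the drain rack, 35 mm across, 11 mm high. Leave it.
- clutch_drum_mid (a point): Centre of a steel clutch drum with its sprocket on the bench, 66 mm across, 28 mm high. Leave it.
- screwdriver_grip (a point): Handle of a red screwdriver lying on the bench beyond the tongs, 200 mm long. Leave it.
Not all that is in view belongs to the job. What is shaped like the piston but pink is not meant.

How it is judged (in metres and radians):
On the way, in this order (a step that is already met when the one before it is completed fails the run):
1. the bottle stands released in the gap of the card tray, upright on the tray's floor (x of bottle_mid in the frame of kit_gap between -0.01 and 0.01 m and y of bottle_mid in the frame of kit_gap between -0.01 and 0.01 m and z of bottle_mid in the frame of kit_gap below 0.063 m and angle between bottle_mid's own z axis and vertical below 0.12 rad and contact force between the fingers and bottle below 0.2 N), for 0.2 s.
2. the piston is gripped between both jaws of the tongs, the tongs in the fingers, and lifted well clear of the rack (contact force between each of tongs_left, tongs_right and piston above 0.5 N and contact force between the fingers and tongs above 2 N and contact force between piston and rack below 0.05 N and height (world z) of piston_mid above 0.07 m), for 0.2 s.
At the end, for the whole second after the job is handed in: Bottle released in the gap (10 mm), upright (7 deg), on the tray floor. Piston held still in both jaws of the tongs in the fingers, its centre over the tray, over 120 mm above the bench; neither rests on anything, no finger on the piston. Other goods within 20 mm (tray), 25 (rack), 30 (bench) (all of step 1 and contact force between each of tongs_left, tongs_right and piston above 0.5 N and contact force between the fingers and tongs above 2 N and contact force between each of piston, tongs and rack below 0.05 N and x of piston_mid in the frame of kit between -0.076 and 0.076 m and y of piston_mid in the frame of kit between -0.106 and 0.106 m and z of piston_mid in the frame of kit above 0.12 m and contact force between each of piston, tongs and kit below 0.05 N and contact force between each of piston, tongs and bottle below 0.05 N and height (world z) of tongs_grip above 0.09 m and contact force between the fingers and piston below 0.1 N and linear speed of piston below 0.03 m/s and distance of each of cylinder_carton_mid, filter_carton_mid, gasket_carton_mid, grease_tub_mid from where it was at the start of the episode below 0.02 m and distance of each of bearing_a_mid, bearing_b_mid from where it was at the start of the episode below 0.025 m and distance of each of clutch_drum_mid, screwdriver_grip from where it was at the start of the episode below 0.03 m); the arm keeps its last pose, push and grip.
It fails at once if the robot's fingers or arm touch the piston (contact force between any of the fingers, the arm and piston above 0.3 N).
It fails at once if the cartons or the tub in the card tray are moved more than 20 mm (distance of any of cylinder_carton_mid, filter_carton_mid, gasket_carton_mid, grease_tub_mid from where it was at the start of the episode above 0.02 m).
It fails at once if a bearing on the rack is moved more than 25 mm (distance of any of bearing_a_mid, bearing_b_mid from where it was at the start of the episode above 0.025 m).
It fails at once if the clutch drum or the screwdriver is moved more than 30 mm (distance of any of clutch_drum_mid, screwdriver_grip from where it was at the start of the episode above 0.03 m).
It also fails if it takes over 72 s, if anything falls off the work surface, if the arm or the gripper's body presses on something with over 40 N, if the wrist force passes 120 N, or if a joint passes its speed limit or range.

## Working session

There is one attempt and no reset: what is moved stays moved. The work goes in short steps, Python scripts to look and compute and a tool call to move; the robot and the scene stay as the last step left them, time stands still between calls to the robot, and variables do not carry over. Pictures are saved under pics/ and viewed, at most 10 in all, crops included, and the job is handed in when it is done.

Besides the shell and the picture viewer there is one more tool, called after ">>>" as name([rows], argument=value, ...), one row to a line, values as JSON. drive_tool: Moves the arm, as the interface text tells. Its arguments: {"type":"object","properties":{"targets":{"type":"array"}},"required":["targets"]}

```bash
mkdir -p pics; ls; python3 - <<'E'
from cell import *
import cv2, json
print(state(), grip_depth)
for n in("top","side"):
    c=read_camera(n); cv2.imwrite(f"pics/{n}0.png",c["frame"][:,:,::-1]); print(n,c["fx"],c["fy"],c["cx"],c["cy"],c["R"],c["t"])
E
```

```text
pics
{'t': 0.0, 'joints': array([-1.44661558e+00,  4.91500641e-01,  1.55946360e+00,  5.23323169e-06,
        1.09170864e+00, -1.05621873e-01]), 'qvel': array([ 6.07730720e-04, -1.59856540e-03,  7.16583016e-04,  8.34333220e-04,
       -1.73163768e-03,  9.43340854e-05]), 'tau': array([-3.49167363e-03, -6.12653446e+01, -2.58185345e+01,  6.90958486e-02,
        4.81200521e-02, -9.56102440e-05]), 'eef_pos': array([ 142.34420882, -608.31350214,  214.09348452]), 'tcp_rot': array([-3.14051893e+00, -1.18499286e-04,  2.29800137e-01]), 'ft_force': array([0.3445045 , 0.44598015, 0.3217713 ]), 'moment': array([-1.67426886e-05, -2.97040967e-02, -4.59271077e-02]), 'grip_force': 0.0, 'opening': 0.9975437375314732} 18.8
top 521.0910377010008 521.0910377010008 283.0318853358086 209.36491093022386 [[ 0.01989763 -0.99975366  0.00983363]
 [-0.98998463 -0.02107625 -0.13959308]
 [ 0.13976595 -0.00695757 -0.99016012]] [  43.39937093  552.50679645 1269.3882344 ]
side 470.1559783350082 470.1559783350082 281.8134694167732 210.1714146362444 [[-0.83233224 -0.55427577 -0.0011905 ]
 [-0.40397933  0.60810629 -0.68337943]
 [ 0.37950461 -0.56831779 -0.73006242]] [ 482.05691899  228.62429574 1006.85076517]
```

View pics/top0.png

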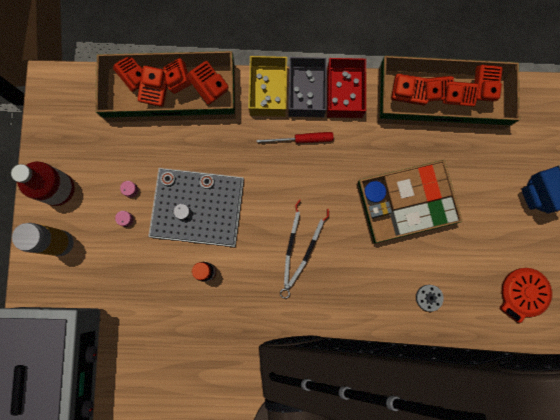

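View pics/side0.png

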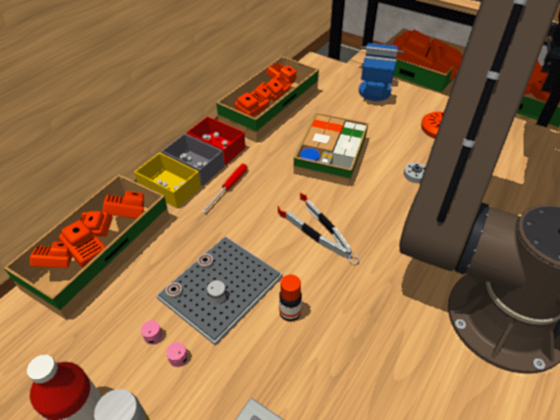

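The top view shows the tray at (408,202), rack (197,207), metal piston (182,212), bottle cap (203,271) and tongs with hinge near (287,290) and jaws at (297,205) and (327,213). The piston-like things are the grey one at (182,212) on the rack and the pink ones at (128,188) and (123,218) on the bench. The grey one on the rack is the one meant, so I'll confirm it in an enlarged crop.

```bash
cat > h.py <<'E'
import numpy as np, cv2
from cell import *
def ray(c,u,v):
    d=c["R"].T@np.array([(u-c["cx"])/c["fx"],(v-c["cy"])/c["fy"],1.]); return -c["R"].T@c["t"],d
def at(c,u,v,z):
    o,d=ray(c,u,v); return o+d*(z-o[2])/d[2]
def proj(c,X):
    p=c["R"]@np.array(X,float)+c["t"]; return c["fx"]*p[0]/p[2]+c["cx"],c["fy"]*p[1]/p[2]+c["cy"]
def two(ct,pt,cs,ps):
    o1,d1=ray(ct,*pt);o2,d2=ray(cs,*ps)
    k=np.linalg.lstsq(np.c_[d1,-d2],o2-o1,rcond=None)[0]
    a,b=o1+k[0]*d1,o2+k[1]*d2
    return (a+b)/2,np.linalg.norm(a-b)
E
python3 - <<'E'
import cv2,numpy as np
t=cv2.imread("pics/top0.png")
a=cv2.resize(t[150:250,345:470],None,fx=3.2,fy=3.2,interpolation=cv2.INTER_CUBIC)
b=cv2.resize(t[150:290,110:260],None,fx=2.6,fy=2.6,interpolation=cv2.INTER_CUBIC)
H=max(a.shape[0],b.shape[0]);o=np.zeros((H,a.shape[1]+b.shape[1],3),np.uint8)
o[:a.shape[0],:a.shape[1]]=a;o[:b.shape[0],a.shape[1]:]=b
cv2.imwrite("pics/crop1.png",o);print(o.shape)
c=cv2.resize(t[190:310,270:345],None,fx=5,fy=5,interpolation=cv2.INTER_CUBIC)
cv2.imwrite("pics/crop2.png",c)
E
```

```text
(364, 790, 3)
```

View pics/crop1.png

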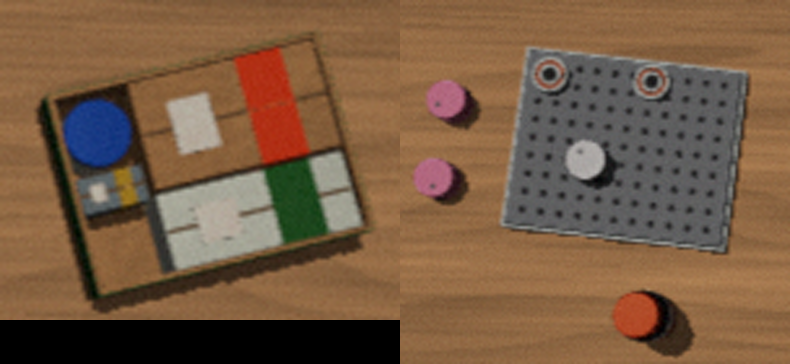

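View pics/crop2.png

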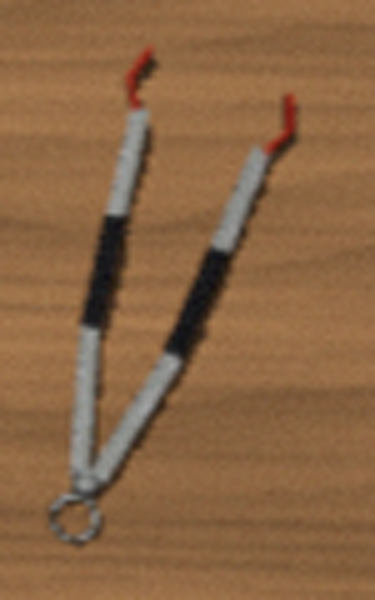

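The crops confirm three things. The grey cylinder at about (182,212) stands on the rack and is the piston. The pink ones are off the rack. The empty tray gap is the lower-left cell, at about (383,228).

```bash
cat > m.py <<'E'
from h import *
ct,cs=read_camera("top"),read_camera("side")
def blob(c,box,cond,show=None):
    u0,v0,u1,v1=box; f=c["frame"][v0:v1,u0:u1]; hsv=cv2.cvtColor(f,cv2.COLOR_RGB2HSV).astype(int)
    m=cond(hsv[...,0],hsv[...,1],hsv[...,2]).astype(np.uint8)
    n,l,s,ce=cv2.connectedComponentsWithStats(m)
    i=1+np.argmax(s[1:,4]); ys,xs=np.where(l==i)
    return ce[i]+[u0,v0], s[i,4], np.c_[xs+u0,ys+v0].astype(np.float32)
E
python3 - <<'E'
from m import *
np.set_printoptions(precision=1,suppress=True)
# tray
R=np.array([(45,98),(316,36),(368,230),(95,298)])/3.2+[345,150]-.35
W=np.array([at(ct,u,v,60) for u,v in R])[:,:2]
M=np.array([(80,110),(80,-110),(-80,-110),(-80,110)],float)
c=W.mean(0);A=M.T@(W-c);U,S,V=np.linalg.svd(A);Q=(V.T@np.diag([1,np.linalg.det(V.T@U.T)])@U.T)
print("tray",c,"yaw",np.arctan2(Q[1,0],Q[0,0]),"resid",(W-c-M@Q.T)); 
for g in[(-48,78)]: print("gap",c+Q@g)
# bottle cap
red=lambda h,s,v:((h<14)|(h>172))&(s>170)&(v>120)
b,n,p=blob(ct,(185,255,225,290),red);(x,y),r=cv2.minEnclosingCircle(p);print("cap top",b,n,x,y,r,at(ct,x,y,115),at(ct,*b,115))
b,n,p=blob(cs,(270,270,310,310),red);print("cap side",b,n,p.min(0),p.max(0))
# piston
w=lambda h,s,v:(s<45)&(v>140)
b,n,p=blob(ct,(170,200,195,225),w);(x,y),r=cv2.minEnclosingCircle(p);print("piston top",b,n,x,y,r,at(ct,*b,52),at(ct,x,y,52))
b2,n,p=blob(cs,(203,277,230,303),w);print("piston side",b2,n,p.min(0),p.max(0),at(cs,*b2,52))
# rack
# tongs pads
dk=lambda h,s,v:(v<65)
P=[]
for box in[(285,232,297,257),(302,238,318,263)]:
    b,n,p=blob(ct,box,dk);vx=cv2.fitLine(p,cv2.DIST_L2,0,.01,.01).ravel();P.append(at(ct,*b,24));print("pad",b,n,at(ct,*b,24),p.min(0),p.max(0))
J=[]
for box in[(293,196,303,213),(320,206,333,223)]:
    b,n,p=blob(ct,box,lambda h,s,v:((h<10)|(h>170))&(s>120)&(v>70));J.append(at(ct,*b,24));print("jaw",b,n,J[-1])
rg=at(ct,270+75/5,190+518/5,12);print("ring",rg)
g=(P[0]+P[1])/2;j=(J[0]+J[1])/2
print("grip",g,"jaw",j,"yaw",np.arctan2(*(j-rg)[1::-1]),np.arctan2(*(g-rg)[1::-1]),np.arctan2(*(j-g)[1::-1]),np.linalg.norm((g-rg)[:2]),np.linalg.norm((j-g)[:2]),np.linalg.norm(P[0]-P[1]))
E
```

```text
tray [ 575.9 -257.3] yaw 0.25026471797115024 resid [[-0.5 -1.3]
 [-0.8 -0.9]
 [ 1.8  2.1]
 [-0.6  0.1]]
gap [ 510.  -193.6]
cap top [199.9 270.7] 232 199.7142791748047 270.6785583496094 8.708024024963379 [393.  245.7 115. ] [393.1 245.3 115. ]
cap side [289.5 285. ] 372 [280. 274.] [300. 299.]
piston top [180.7 210.9] 160 180.85922241210938 210.86892700195312 7.182750225067139 [540.4 308.3  52. ] [540.4 307.9  52. ]
piston side [215.7 287.6] 211 [207. 280.] [224. 295.] [540.2 311.4  52. ]
pad [290.8 243.8] 109 [466.5  33.4  24. ] [287. 233.] [295. 255.]
pad [309.4 250.3] 110 [451.1 -13.5  24. ] [303. 240.] [315. 261.]
jaw [297.  204.7] 32 [566.4  19.3  24. ]
jaw [326.4 214.9] 28 [541.6 -55.5  24. ]
ring [342.3  45.4  12. ]
grip [458.8   9.9  24. ] jaw [554.  -18.1  24. ] yaw -0.2914324419331068 -0.2958333276181534 -0.2860314465663327 121.77142846210846 99.22300900984548 49.36640543701333
```

```bash
cat > go.py <<'E'
import sys,numpy as np
from cell import state
# args: x y z yaw ... (chained waypoints), printed as shift from pose now
s=state();p=s["eef_pos"];y0=s["tcp_rot"][2]
a=np.array(sys.argv[1:],float).reshape(-1,4)
for x,y,z,yaw in a:
    d=np.array([x,y,z])-p;c,sn=np.cos(y0),np.sin(y0)
    print("travel",np.round([(c*d[0]+sn*d[1])/1e3,(sn*d[0]-c*d[1])/1e3,-d[2]/1e3],4),"twist",round((y0-yaw+np.pi)%(2*np.pi)-np.pi,3))
E
python3 go.py 450 -300 214 .23 ; python3 -c "
from m import *
print(proj(cs,(393,245.5,115)),proj(cs,(393,245.5,76)),proj(cs,(540,308,52)))
for p in [(167,178),(207,181),(430,298),(314,138)]: print(at(ct,*p,20))"
```

```text
travel [ 3.698e-01 -2.302e-01  3.000e-04] twist -0.0
(np.float64(291.26115971924725), np.float64(281.0398458289286)) (np.float64(291.0039564905558), np.float64(291.97930689533314)) (np.float64(216.7672117986819), np.float64(286.5411731040962))
[628.92043471 353.46909174  20.        ]
[623.33792319 250.84367109  20.        ]
[ 338.7943958  -316.14810755   20.        ]
[742.99873367 -22.0681567   20.        ]
```

>>> drive_tool([
  {"jaw":1,"travel":[0.37,-0.23,0],"twist":0},
  {"jaw":1,"travel":[0.37,-0.23,0],"twist":0},
  {"jaw":1,"travel":[0.37,-0.23,0],"twist":0},
  {"jaw":1,"travel":[0.37,-0.23,0],"twist":0},
  {"jaw":1,"travel":[0.37,-0.23,0],"twist":0},
  {"jaw":1,"travel":[0.37,-0.23,0],"twist":0},
  {"jaw":1,"travel":[0.37,-0.23,0],"twist":0},
  {"jaw":1,"travel":[0.37,-0.23,0],"twist":0},
])

```text
t: 0.97
eef_pos: [379.0, -371.1, 214.8]
tcp_rot: [3.141, -0.0, 0.23]
ft_force: [0.4, -1.4, -0.4]
opening: 0.998
grip_force: 0.0
```

```bash
python3 go.py 480 0 200 .23 393.5 246.5 180 .23; python3 -c "
from cell import state; print(state())"
```

```text
travel [ 0.1828 -0.3384  0.0148] twist -0.0
travel [ 0.1546 -0.5981  0.0348] twist -0.0
{'t': 0.9667, 'joints': array([-8.99392206e-01,  3.56745719e-01,  1.78966318e+00, -3.60272874e-05,
        9.94821209e-01,  4.41869852e-01]), 'qvel': array([ 9.39135281e-01, -1.32403558e-02,  2.05749015e-02, -1.04178070e-04,
       -1.29110851e-02,  9.34074960e-01]), 'tau': array([-7.83051252e+00, -5.21855879e+01, -2.26757777e+01,  4.49320022e-02,
        1.36048975e-01, -1.59170642e+00]), 'eef_pos': array([ 379.0151501 , -371.10262357,  214.80591055]), 'tcp_rot': array([ 3.14125201e+00, -1.27716082e-04,  2.29553907e-01]), 'ft_force': array([ 0.41751303, -1.41719312, -0.43562963]), 'moment': array([-0.02436107, -0.01672748,  0.00247224]), 'grip_force': 0.0, 'opening': 0.9977916417943257}
```

>>> drive_tool([
  {"jaw":1,"travel":[0.18,-0.34,0.015],"twist":0},
  {"jaw":1,"travel":[0.18,-0.34,0.015],"twist":0},
  {"jaw":1,"travel":[0.18,-0.34,0.015],"twist":0},
  {"jaw":1,"travel":[0.18,-0.34,0.015],"twist":0},
  {"jaw":1,"travel":[0.18,-0.34,0.015],"twist":0},
  {"jaw":1,"travel":[0.18,-0.34,0.015],"twist":0},
  {"jaw":1,"travel":[0.18,-0.34,0.015],"twist":0},
  {"jaw":1,"travel":[0.18,-0.34,0.015],"twist":0},
])

```text
t: 1.63
eef_pos: [462.8, -48.6, 201.8]
tcp_rot: [3.141, -0.001, 0.23]
ft_force: [1.3, -0.3, -0.3]
opening: 1.001
grip_force: 0.0
```

```bash
python3 go.py 393.5 246.5 180 .23
```

```text
travel [-3.000e-04 -3.031e-01  2.180e-02] twist -0.0
```

>>> drive_tool([
  {"jaw":1,"travel":[0,-0.303,0.022],"twist":0},
  {"jaw":1,"travel":[0,-0.303,0.022],"twist":0},
  {"jaw":1,"travel":[0,-0.303,0.022],"twist":0},
  {"jaw":1,"travel":[0,-0.303,0.022],"twist":0},
  {"jaw":1,"travel":[0,-0.303,0.022],"twist":0},
  {"jaw":1,"travel":[0,-0.303,0.022],"twist":0},
  {"jaw":1,"travel":[0,-0.303,0.022],"twist":0},
  {"jaw":1,"travel":[0,-0.303,0.022],"twist":0},
])

```text
t: 2.3
eef_pos: [392.1, 248.3, 179.4]
tcp_rot: [-3.141, -0.0, 0.233]
ft_force: [0.6, -0.8, -0.2]
opening: 1.0
grip_force: 0.0
```

>>> drive_tool([
  {"jaw":1,"travel":[0,0,0],"twist":0},
  {"jaw":1,"travel":[0,0,0],"twist":0},
  {"jaw":1,"travel":[0,0,0],"twist":0},
])

```text
t: 2.55
eef_pos: [393.8, 243.7, 179.6]
tcp_rot: [3.141, 0.0, 0.229]
ft_force: [-0.5, -0.2, -0.1]
opening: 1.0
grip_force: 0.0
```

```bash
python3 go.py 393.5 246.5 79 .23; python3 - <<'E'
from m import *
s=cs["frame"][200:340,200:400];t=ct["frame"][200:340,130:330]
cv2.imwrite("pics/b1.png",cv2.resize(np.hstack([t,s]),None,fx=2,fy=2,interpolation=cv2.INTER_CUBIC)[:,:,::-1])
E
```

```text
travel [ 0.0003 -0.0028  0.1006] twist -0.001
```

>>> drive_tool([
  {"jaw":1,"travel":[0,-0.003,0.03],"twist":0},
  {"jaw":1,"travel":[0,-0.003,0.06],"twist":0},
  {"jaw":1,"travel":[0,-0.003,0.085],"twist":0},
  {"jaw":1,"travel":[0,-0.003,0.1],"twist":0},
  {"jaw":1,"travel":[0,-0.003,0.1],"twist":0},
  {"jaw":1,"travel":[0,-0.003,0.1],"twist":0},
  {"jaw":0.5,"travel":[0,-0.003,0.1],"twist":0},
  {"jaw":0.3,"travel":[0,-0.003,0.1],"twist":0},
])

```text
t: 3.32
eef_pos: [393.7, 247.3, 80.8]
tcp_rot: [-3.141, -0.002, 0.229]
ft_force: [-0.2, -0.9, 0.1]
opening: 0.908
grip_force: 0.0
```

>>> drive_tool([
  {"jaw":0.3,"travel":[0,0,0],"twist":0},
  {"jaw":0.3,"travel":[0,0,0],"twist":0},
  {"jaw":0.3,"travel":[0,0,0],"twist":0},
  {"jaw":0.3,"travel":[0,0,0],"twist":0},
  {"jaw":0.3,"travel":[0,0,0],"twist":0},
  {"jaw":0.3,"travel":[0,0,0],"twist":0},
  {"jaw":0.3,"travel":[0,0,0],"twist":0},
  {"jaw":0.3,"travel":[0,0,0],"twist":0},
])

```text
t: 3.98
eef_pos: [392.9, 247.3, 79.5]
tcp_rot: [3.141, 0.0, 0.23]
ft_force: [-0.6, 0.3, -1.7]
opening: 0.42
grip_force: 29.9
```

```bash
python3 - <<'E'
from m import *
s=cs["frame"][200:340,200:400];t=ct["frame"][200:340,130:330]
cv2.imwrite("pics/b2.png",cv2.resize(np.hstack([t,s]),None,fx=2,fy=2,interpolation=cv2.INTER_CUBIC)[:,:,::-1])
E
python3 go.py 393.5 246.5 190 .23
```

```text
travel [ 0.0004  0.0009 -0.1105] twist -0.0
```

View pics/b2.png

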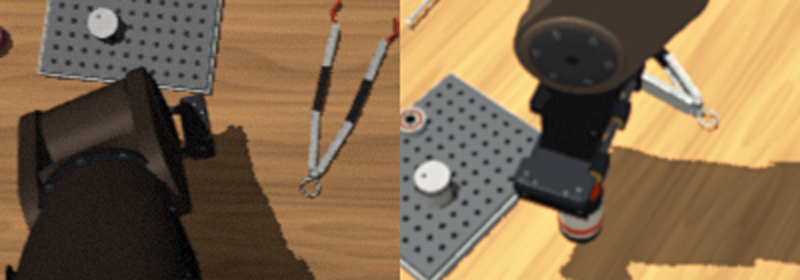

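The picture shows the bottle held by its cap in the fingers, at right-half pixel (580,210). Before placing it I'll check the tray estimate against both stored views.

```bash
python3 - <<'E'
from h import *
ims=[]
c0=np.array([575.9,-257.3]);y=.2503;Q=np.array([[np.cos(y),-np.sin(y)],[np.sin(y),np.cos(y)]])
for n,(u,v),k in(("top",(350,150),3),("side",(285,100),4)):
    c=read_camera(n);im=cv2.imread(f"pics/{n}0.png")
    im=cv2.resize(im[v:v+110,u:u+(125 if n=="top" else 100)],None,fx=k,fy=k,interpolation=cv2.INTER_CUBIC)
    def poly(pts,z,col):
        P=[((proj(c,[*(c0+Q@q),z])-np.array([u,v])+.5)*k-.5) for q in pts]
        cv2.polylines(im,[np.round(P).astype(int)],True,col,1)
    poly([(80,110),(80,-110),(-80,-110),(-80,110)],60,(255,255,0))
    poly([(-76,106),(-76,50),(-20,50),(-20,106)],4,(255,0,255))
    ims.append(cv2.resize(im,(375 if n=="top" else 400,330 if n=="top" else 440)))
ims[0]=cv2.copyMakeBorder(ims[0],0,110,0,0,0)
cv2.imwrite("pics/tray.png",np.hstack(ims))
E
```

```text
(no output)
```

View pics/tray.png

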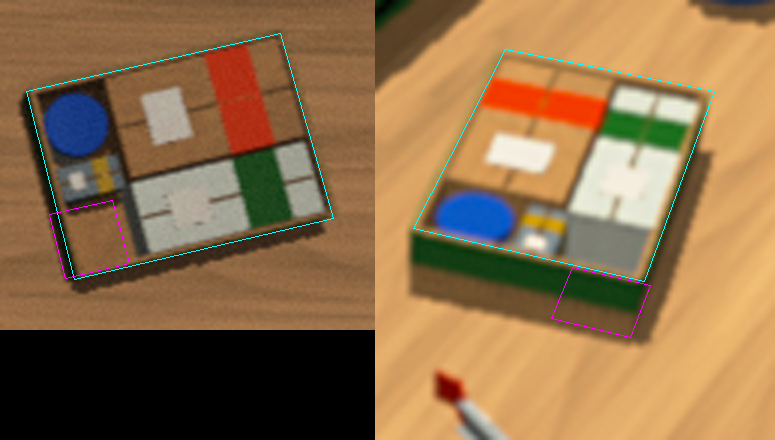

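>>> drive_tool([
  {"jaw":0.3,"travel":[0,0,-0.02],"twist":0},
  {"jaw":0.3,"travel":[0,0,-0.05],"twist":0},
  {"jaw":0.3,"travel":[0,0,-0.08],"twist":0},
  {"jaw":0.3,"travel":[0,0,-0.11],"twist":0},
  {"jaw":0.3,"travel":[0,0,-0.11],"twist":0},
  {"jaw":0.3,"travel":[0,0,-0.11],"twist":0},
])

```text
t: 4.68
eef_pos: [393.3, 247.5, 190.6]
tcp_rot: [-3.141, -0.003, 0.23]
ft_force: [-0.1, 0.4, -1.8]
opening: 0.415
grip_force: 29.9
```

```bash
python3 go.py 470 20 192 .23 510 -193.6 192 .23
```

```text
travel [ 0.0229  0.239  -0.0014] twist -0.0
travel [ 0.0131  0.4561 -0.0014] twist -0.0
```

The rim outline fits both views within about 1 px, and the projected gap floor lies in the empty cell.

>>> drive_tool([
  {"jaw":0.3,"travel":[0.023,0.03,0],"twist":0},
  {"jaw":0.3,"travel":[0.023,0.07,0],"twist":0},
  {"jaw":0.3,"travel":[0.023,0.11,0],"twist":0},
  {"jaw":0.3,"travel":[0.023,0.15,0],"twist":0},
  {"jaw":0.3,"travel":[0.023,0.19,0],"twist":0},
  {"jaw":0.3,"travel":[0.023,0.23,0],"twist":0},
  {"jaw":0.3,"travel":[0.02,0.27,0],"twist":0},
  {"jaw":0.3,"travel":[0.016,0.31,0],"twist":0},
])

```text
t: 5.35
eef_pos: [478.6, -52.8, 188.1]
tcp_rot: [-3.141, 0.002, 0.23]
ft_force: [0.9, 0.8, -1.8]
opening: 0.416
grip_force: 29.9
```

```bash
python3 go.py 510 -193.6 192 .25
```

```text
travel [-0.0015  0.1443 -0.0039] twist -0.02
```

>>> drive_tool([
  {"jaw":0.3,"travel":[0,0.04,-0.004],"twist":-0.02},
  {"jaw":0.3,"travel":[-0.001,0.08,-0.004],"twist":-0.02},
  {"jaw":0.3,"travel":[-0.0015,0.11,-0.004],"twist":-0.02},
  {"jaw":0.3,"travel":[-0.0015,0.13,-0.004],"twist":-0.02},
  {"jaw":0.3,"travel":[-0.0015,0.144,-0.004],"twist":-0.02},
  {"jaw":0.3,"travel":[-0.0015,0.144,-0.004],"twist":-0.02},
  {"jaw":0.3,"travel":[-0.0015,0.144,-0.004],"twist":-0.02},
  {"jaw":0.3,"travel":[-0.0015,0.144,-0.004],"twist":-0.02},
])

```text
t: 6.02
eef_pos: [510.0, -190.3, 193.0]
tcp_rot: [-3.14, 0.001, 0.25]
ft_force: [0.3, 0.3, -1.2]
opening: 0.418
grip_force: 29.9
```

```bash
python3 go.py 510 -193.6 145 .25; python3 - <<'E'
from m import *
print(proj(cs,(510,-193.6,110)))
s=cs["frame"][60:230,240:400]
cv2.imwrite("pics/p1.png",cv2.resize(s,None,fx=4,fy=4,interpolation=cv2.INTER_CUBIC)[:600,:,::-1])
E
```

```text
travel [-0.0009  0.0032  0.048 ] twist 0.0
(np.float64(344.77942065077895), np.float64(145.07965773053877))
```

View pics/p1.png

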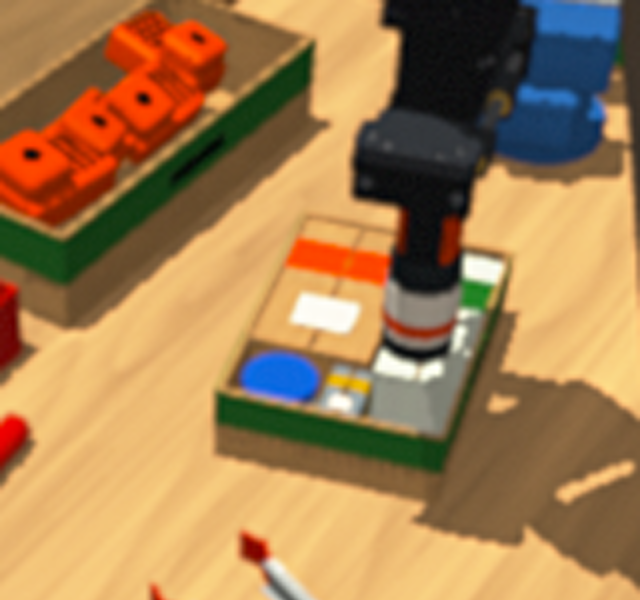

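The view shows the bottle hanging upright above the tray's near-right cell: body centre near (421,300) in the crop, foot at (420,350). I'll measure how far it sits from the tool axis.

```bash
python3 - <<'E'
from m import *
f=cs["frame"].astype(int)
for v in range(133,150,2): print(v,"|",*[f"{a[0]}/{a[1]}/{a[2]}" for a in f[v,332:360:1]][::1])
E
python3 -c "
from m import *
s=state();p=s['eef_pos'];print(p,proj(cs,(p[0],p[1],150)),proj(cs,(p[0],p[1],115)))
f=ct['frame'];cv2.imwrite('/tmp/t.png',f[:,:,::-1])" 
```

```text
133 | 237/184/106 237/185/104 235/181/103 222/168/110 179/154/125 163/152/138 162/154/140 148/139/125 132/124/113 117/110/100 106/100/90 97/92/84 86/81/74 80/75/68 81/77/70 80/76/70 81/77/70 93/87/79 100/94/85 110/104/95 127/119/108 135/124/115 124/124/106 85/130/74 45/133/43 35/133/36 37/133/38 36/132/38
135 | 236/181/103 239/184/105 236/178/102 207/152/101 167/141/121 160/151/138 162/153/139 147/139/126 137/129/116 141/132/121 144/135/122 145/137/123 143/135/123 143/135/122 145/136/123 146/135/123 144/135/122 145/135/123 146/136/124 143/133/121 140/130/119 133/125/113 110/123/94 70/129/62 39/130/39 29/129/31 33/131/35 30/131/34
137 | 234/177/101 234/178/101 232/171/97 196/130/75 161/117/98 161/144/131 163/155/140 149/140/129 138/130/117 139/132/118 142/134/121 144/135/123 144/136/122 145/136/123 146/137/123 144/135/122 143/134/121 142/133/121 144/134/122 139/131/119 135/127/116 140/129/115 176/168/138 197/207/168 189/207/169 162/187/147 145/179/132 117/160/108
139 | 235/178/100 234/178/102 232/171/98 195/125/72 160/73/39 158/82/64 156/115/100 144/124/110 139/128/115 140/131/119 143
[... 1227 characters left out ...]
43/44/40 15/19/19 15/16/19 29/28/28 42/40/38 50/48/45 56/53/50 56/54/50 53/50/47 44/43/40 29/28/28 28/27/27 31/31/29 57/59/53 132/135/121 200/202/180 188/191/170 156/158/142 169/170/153 157/151/132 124/108/81 85/83/44
149 | 188/133/71 139/110/77 187/181/157 244/247/231 253/254/241 243/245/229 218/220/196 172/173/155 122/122/110 85/85/77 65/68/61 55/58/51 44/42/37 40/37/31 52/53/46 78/79/72 104/105/94 120/121/109 133/130/117 135/131/119 130/128/116 128/129/116 128/130/117 133/135/122 147/145/129 134/122/101 98/85/56 53/55/25
[ 510.50842871 -190.82810586  193.79964824] (np.float64(345.598164462673), np.float64(133.28615773505888)) (np.float64(344.2837673745596), np.float64(144.06900929772672))
```

```bash
python3 go.py 510 -193.6 130 .25
```

```text
travel [-0.0012  0.0026  0.0638] twist 0.001
```

>>> drive_tool([
  {"jaw":0.3,"travel":[0,0.0028,0.015],"twist":0},
  {"jaw":0.3,"travel":[0,0.0028,0.03],"twist":0},
  {"jaw":0.3,"travel":[0,0.0028,0.045],"twist":0},
  {"jaw":0.3,"travel":[0,0.0028,0.045],"twist":0},
  {"jaw":0.3,"travel":[0,0.0028,0.045],"twist":0},
  {"jaw":0.3,"travel":[0,0.0028,0.045],"twist":0},
])

```text
t: 6.82
eef_pos: [511.5, -194.2, 149.4]
tcp_rot: [3.141, -0.001, 0.25]
ft_force: [0.4, 0.3, -0.8]
opening: 0.419
grip_force: 29.9
```

```bash
python3 go.py 510 -193.6 85 .25
```

```text
travel [-0.0013 -0.0009  0.0644] twist -0.0
```

>>> drive_tool([
  {"jaw":0.3,"travel":[-0.001,0,0.015],"twist":0},
  {"jaw":0.3,"travel":[-0.001,0,0.03],"twist":0},
  {"jaw":0.3,"travel":[-0.001,0,0.04],"twist":0},
  {"jaw":0.3,"travel":[-0.001,0,0.05],"twist":0},
  {"jaw":0.3,"travel":[-0.001,0,0.05],"twist":0},
  {"jaw":0.3,"travel":[-0.001,0,0.05],"twist":0},
])

```text
t: 7.32
eef_pos: [510.3, -194.4, 98.7]
tcp_rot: [-3.142, 0.0, 0.25]
ft_force: [0.1, 0.1, -0.6]
opening: 0.418
grip_force: 29.9
```

>>> drive_tool([
  {"jaw":0.3,"travel":[0,0,0.006],"twist":0},
  {"jaw":0.3,"travel":[0,0,0.011],"twist":0},
  {"jaw":0.3,"travel":[0,0,0.013],"twist":0},
  {"jaw":0.3,"travel":[0,0,0.013],"twist":0},
  {"jaw":0.3,"travel":[0,0,0.013],"twist":0},
  {"jaw":0.3,"travel":[0,0,0.013],"twist":0},
])

```text
t: 7.82
eef_pos: [510.3, -194.4, 85.8]
tcp_rot: [3.141, -0.0, 0.25]
ft_force: [0.2, 0.4, -1.0]
opening: 0.419
grip_force: 29.9
```

>>> drive_tool([
  {"jaw":0.3,"travel":[0,0,0.001],"twist":0},
  {"jaw":0.3,"travel":[0,0,0.002],"twist":0},
  {"jaw":0.3,"travel":[0,0,0.0025],"twist":0},
  {"jaw":0.3,"travel":[0,0,0.0025],"twist":0},
])

```text
t: 8.15
eef_pos: [510.4, -194.4, 83.5]
tcp_rot: [3.141, -0.0, 0.25]
ft_force: [-0.3, -0.9, 3.1]
opening: 0.418
grip_force: 29.9
```

Contact with the floor shows as +3 N, so I release and rise.

>>> drive_tool([
  {"jaw":0.5,"travel":[0,0,0],"twist":0},
  {"jaw":0.6,"travel":[0,0,0],"twist":0},
  {"jaw":0.8,"travel":[0,0,0],"twist":0},
  {"jaw":1,"travel":[0,0,0],"twist":0},
  {"jaw":1,"travel":[0,0,0],"twist":0},
  {"jaw":1,"travel":[0,0,0],"twist":0},
  {"jaw":1,"travel":[0,0,0],"twist":0},
  {"jaw":1,"travel":[0,0,0],"twist":0},
])

```text
t: 8.82
eef_pos: [510.2, -194.4, 83.1]
tcp_rot: [3.142, 0.0, 0.25]
ft_force: [0.6, 0.3, -0.5]
opening: 0.916
grip_force: 0.0
```

>>> drive_tool([
  {"jaw":1,"travel":[0,0,-0.02],"twist":0},
  {"jaw":1,"travel":[0,0,-0.05],"twist":0},
  {"jaw":1,"travel":[0,0,-0.09],"twist":0},
  {"jaw":1,"travel":[0,0,-0.11],"twist":0},
  {"jaw":1,"travel":[0,0,-0.11],"twist":0},
  {"jaw":1,"travel":[0,0,-0.11],"twist":0},
])

```text
t: 9.32
eef_pos: [510.4, -194.5, 194.0]
tcp_rot: [3.14, -0.002, 0.25]
ft_force: [-0.2, 0.5, -0.3]
opening: 0.998
grip_force: 0.0
```

```bash
python3 go.py 459 10 120 -.29
```

```text
travel [ 0.0007 -0.2108  0.074 ] twist 0.54
```

>>> drive_tool([
  {"jaw":1,"travel":[0,-0.04,0],"twist":0.1},
  {"jaw":1,"travel":[0,-0.08,0],"twist":0.2},
  {"jaw":1,"travel":[0,-0.12,0.02],"twist":0.3},
  {"jaw":1,"travel":[0,-0.155,0.04],"twist":0.4},
  {"jaw":1,"travel":[0.0005,-0.19,0.06],"twist":0.5},
  {"jaw":1,"travel":[0.0005,-0.211,0.074],"twist":0.54},
  {"jaw":1,"travel":[0.0005,-0.211,0.074],"twist":0.54},
  {"jaw":1,"travel":[0.0005,-0.211,0.074],"twist":0.54},
])

```text
t: 9.98
eef_pos: [457.5, 11.1, 117.7]
tcp_rot: [3.141, 0.003, -0.287]
ft_force: [-0.4, 0.1, -0.3]
opening: 1.001
grip_force: 0.0
```

>>> drive_tool([
  {"jaw":1,"travel":[0,0,0],"twist":0},
  {"jaw":1,"travel":[0,0,0],"twist":0},
])

```text
t: 10.15
eef_pos: [459.0, 9.3, 119.2]
tcp_rot: [3.142, -0.0, -0.29]
ft_force: [-0.3, 0.4, -0.8]
opening: 1.002
grip_force: 0.0
```

```bash
python3 go.py 459 10 3 -.29; python3 - <<'E'
from m import *
a=cs["frame"][90:180,280:390];b=cs["frame"][150:280,240:400]
a=cv2.resize(a,None,fx=3.5,fy=3.5,interpolation=cv2.INTER_CUBIC);b=cv2.resize(b,None,fx=2.5,fy=2.5,interpolation=cv2.INTER_CUBIC)
o=np.zeros((325,385+400,3),np.uint8);o[:315,:385]=a;o[:,385:]=b;cv2.imwrite("pics/q1.png",o[:,:,::-1])
E
```

```text
travel [-0.0002 -0.0006  0.1162] twist -0.0
```

View pics/q1.png

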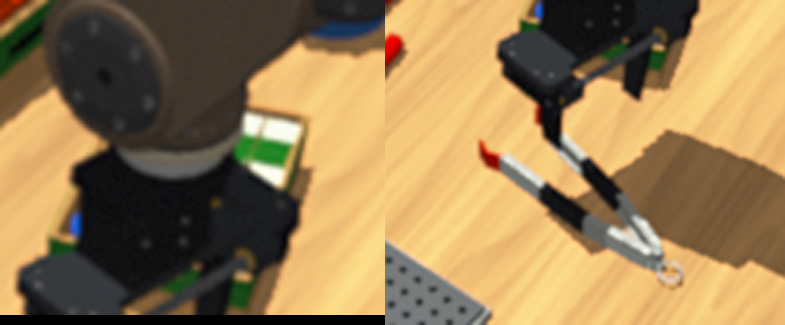

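The arm hides the bottle here. The fingers straddle the tongs pads (tongs at crop (580,200)), so I descend.

>>> drive_tool([
  {"jaw":1,"travel":[0,-0.0005,0.03],"twist":0},
  {"jaw":1,"travel":[0,-0.0005,0.06],"twist":0},
  {"jaw":1,"travel":[0,-0.0005,0.09],"twist":0},
  {"jaw":1,"travel":[0,-0.0005,0.105],"twist":0},
  {"jaw":1,"travel":[0,-0.0005,0.113],"twist":0},
  {"jaw":1,"travel":[0,-0.0005,0.115],"twist":0},
  {"jaw":1,"travel":[0,-0.0005,0.115],"twist":0},
  {"jaw":1,"travel":[0,-0.0005,0.115],"twist":0},
])

```text
t: 10.92
eef_pos: [459.2, 10.4, 5.0]
tcp_rot: [-3.141, -0.001, -0.29]
ft_force: [-0.1, 0.5, 0.1]
opening: 0.998
grip_force: 0.0
```

>>> drive_tool([
  {"jaw":0.8,"travel":[0,0,0],"twist":0},
  {"jaw":0.65,"travel":[0,0,0],"twist":0},
  {"jaw":0.575,"travel":[0,0,0],"twist":0},
  {"jaw":0.575,"travel":[0,0,0],"twist":0},
  {"jaw":0.575,"travel":[0,0,0],"twist":0},
  {"jaw":0.575,"travel":[0,0,0],"twist":0},
  {"jaw":0.575,"travel":[0,0,0],"twist":0},
  {"jaw":0.575,"travel":[0,0,0],"twist":0},
])

```text
t: 11.58
eef_pos: [459.0, 10.6, 4.3]
tcp_rot: [-3.142, -0.001, -0.29]
ft_force: [1.7, -0.1, 3.8]
opening: 0.579
grip_force: 7.7
```

>>> drive_tool([
  {"jaw":0.575,"travel":[0,0,-0.015],"twist":0},
  {"jaw":0.575,"travel":[0,0,-0.04],"twist":0},
  {"jaw":0.575,"travel":[0,0,-0.065],"twist":0},
  {"jaw":0.575,"travel":[0,0,-0.09],"twist":0},
  {"jaw":0.575,"travel":[0,0,-0.1],"twist":0},
  {"jaw":0.575,"travel":[0,0,-0.1],"twist":0},
  {"jaw":0.575,"travel":[0,0,-0.1],"twist":0},
])

```text
t: 12.17
eef_pos: [458.5, 10.7, 104.1]
tcp_rot: [3.142, -0.001, -0.29]
ft_force: [0.1, 0.4, -1.3]
opening: 0.577
grip_force: 6.7
```

```bash
python3 - <<'E'
from m import *
red=lambda h,s,v:((h<10)|(h>170))&(s>120)&(v>70)
p=state()["eef_pos"];print(p)
print("expect jaws",proj(ct,(p[0]+96*1,p[1]-28.6,100)),proj(cs,(p[0]+96,p[1]-28.6,100)))
o=np.hstack([ct["frame"][150:300,250:350],cs["frame"][130:280,240:400]])
cv2.imwrite("pics/tg.png",cv2.resize(o,None,fx=3,fy=3,interpolation=cv2.INTER_CUBIC)[:,:,::-1])
E
python3 go.py 455 262 105 .5
```

```text
[458.11212901  10.70738906 103.14862574]
expect jaws (np.float64(313.6375584819268), np.float64(205.3405120073964)) (np.float64(294.2974227557712), np.float64(179.84974831910455))
travel [-0.0749 -0.2399 -0.0019] twist -0.79
```

View pics/tg.png

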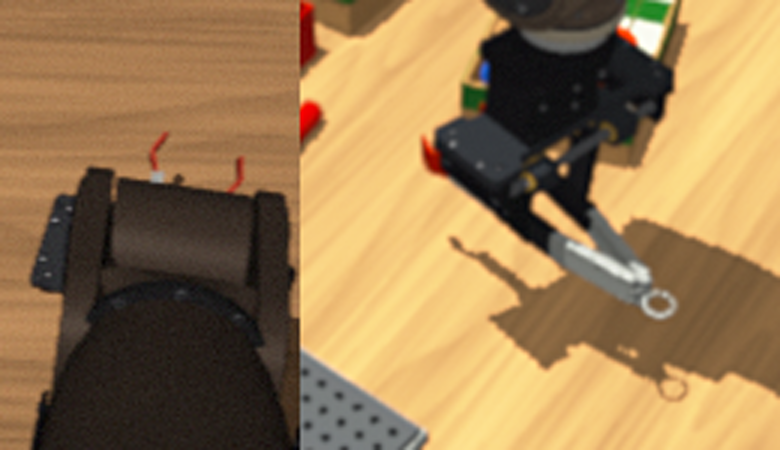

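The tongs hang level in the fingers. The jaws are visible at crop (159,155) and (238,175) and the ring at (658,303). I'll work out the jaw centre relative to the tool.

```bash
cat > jaws.py <<'E'
from m import *
np.set_printoptions(precision=1,suppress=True)
def jaws(box_l,box_r,z):
    red=lambda h,s,v:((h<10)|(h>170))&(s>120)&(v>60)
    J=[]
    for b in(box_l,box_r):
        c,n,p=blob(ct,b,red);J.append(at(ct,*c,z));print(c,n,J[-1],p.min(0),p.max(0))
    return (J[0]+J[1])/2
E
python3 - <<'E'
from jaws import *
p=state()["eef_pos"];yaw=state()["tcp_rot"][2]
j=jaws((296,190,310,212),(322,196,335,215),p[2]+20)
d=(j-p)[:2];c,s=np.cos(yaw),np.sin(yaw);print("in tool: ahead",c*d[0]+s*d[1],"left",-s*d[0]+c*d[1])
# height of ring and left jaw from two views
print(two(ct,(303.2,202.5),cs,(240+132/3,130+158/3)))
print("ring z guess", [ (z,proj(cs,(p[0]-120*c,p[1]-120*s,z))) for z in (90,110,130)], "seen",(240+358/3,130+303/3))
E
```

```text
[301.9 200. ] 29 [562.8  11.3 123.1] [300. 194.] [305. 206.]
[328.6 208.7] 28 [543.5 -51.6 123.1] [325. 202.] [330. 214.]
in tool: ahead 99.8435383416377 left -2.3559271045138708
(array([562.5,   9. , 106.6]), np.float64(6.893385292694818))
ring z guess [(90, (np.float64(358.84245239391254), np.float64(235.2889641664285))), (110, (np.float64(359.92230030270616), np.float64(229.41306358909029))), (130, (np.float64(361.0331679879565), np.float64(223.3683715357422)))] seen (359.3333333333333, 231.0)
```

>>> drive_tool([
  {"jaw":0.575,"travel":[-0.01,-0.025,0],"twist":-0.1},
  {"jaw":0.575,"travel":[-0.02,-0.055,0],"twist":-0.2},
  {"jaw":0.575,"travel":[-0.03,-0.085,0],"twist":-0.3},
  {"jaw":0.575,"travel":[-0.04,-0.115,0],"twist":-0.4},
  {"jaw":0.575,"travel":[-0.05,-0.145,0],"twist":-0.5},
  {"jaw":0.575,"travel":[-0.06,-0.175,0],"twist":-0.6},
  {"jaw":0.575,"travel":[-0.067,-0.2,0],"twist":-0.68},
  {"jaw":0.575,"travel":[-0.073,-0.22,0],"twist":-0.75},
])

```text
t: 13.03
eef_pos: [451.1, 244.3, 103.1]
tcp_rot: [-3.141, 0.001, 0.465]
ft_force: [-0.4, 0.5, -2.2]
opening: 0.577
grip_force: 6.7
```

```bash
python3 go.py 451.5 263.2 105 .5
```

```text
travel [ 0.0088 -0.0167 -0.0019] twist -0.035
```

>>> drive_tool([
  {"jaw":0.575,"travel":[0.005,-0.01,0],"twist":-0.02},
  {"jaw":0.575,"travel":[0.009,-0.017,0],"twist":-0.035},
  {"jaw":0.575,"travel":[0.009,-0.017,0],"twist":-0.035},
  {"jaw":0.575,"travel":[0.009,-0.017,0],"twist":-0.035},
  {"jaw":0.575,"travel":[0.009,-0.017,0],"twist":-0.035},
])

```text
t: 13.45
eef_pos: [452.2, 260.6, 103.9]
tcp_rot: [3.141, 0.001, 0.493]
ft_force: [-0.6, 0.0, -0.9]
opening: 0.575
grip_force: 6.7
```

```bash
python3 go.py 451.5 263.2 105 .5;python3 - <<'E'
from jaws import *
s_=state();p=s_["eef_pos"];yaw=s_["tcp_rot"][2];c,s=np.cos(yaw),np.sin(yaw)
for sg in(1,-1):
    q=(p[0]+100*c-sg*38*s,p[1]+100*s+sg*38*c,p[2]+10);print("jaw expect",proj(ct,q),proj(cs,q))
b,n,pp=blob(ct,(165,195,200,228),lambda h,s,v:(s<45)&(v>140));print("piston",b,n,at(ct,*b,52))
f=np.zeros((420,300,3),np.uint8)
cv2.imwrite("pics/pz.png",cv2.resize(np.hstack([ct["frame"][160:290,130:260],cs["frame"][220:350,150:310]]),None,fx=2.7,fy=2.7,interpolation=cv2.INTER_CUBIC)[:,:,::-1])
hs=cv2.cvtColor(ct["frame"],cv2.COLOR_RGB2HSV).astype(int);m=(((hs[...,0]<10)|(hs[...,0]>170))&(hs[...,1]>120)&(hs[...,2]>60))[170:260,140:260].astype(np.uint8)
n,l,st,ce=cv2.connectedComponentsWithStats(m)
for i in range(1,n):
    if st[i,4]>8: u=ce[i]+[140,170];print("red",u,st[i],at(ct,*u,p[2]+20))
E
```

```text
travel [ 0.0006 -0.0026 -0.0011] twist -0.007
jaw expect (np.float64(161.39651519872018), np.float64(214.54079016364597)) (np.float64(209.77363560639964), np.float64(284.7861612190205))
jaw expect (np.float64(190.5405189527779), np.float64(200.0646489619963)) (np.float64(217.02360859785722), np.float64(254.33163700128216))
piston [178.8 205.7] 29 [553.4 313.6  52. ]
red [188.5 198.3] [45 25  7  7 10] [560.9 277.7 124.1]
red [161.7 210.2] [20 37  4  8 16] [531.4 339.  124.1]
```

>>> drive_tool([
  {"jaw":0.575,"travel":[0.0005,-0.003,0.01],"twist":-0.007},
  {"jaw":0.575,"travel":[0.0005,-0.003,0.025],"twist":-0.007},
  {"jaw":0.575,"travel":[0.0005,-0.003,0.04],"twist":-0.007},
  {"jaw":0.575,"travel":[0.0005,-0.003,0.055],"twist":-0.007},
  {"jaw":0.575,"travel":[0.0005,-0.003,0.068],"twist":-0.007},
  {"jaw":0.575,"travel":[0.0005,-0.003,0.074],"twist":-0.007},
  {"jaw":0.575,"travel":[0.0005,-0.003,0.074],"twist":-0.007},
  {"jaw":0.575,"travel":[0.0005,-0.003,0.074],"twist":-0.007},
])

```text
t: 14.22
eef_pos: [451.2, 264.3, 30.0]
tcp_rot: [3.142, 0.0, 0.502]
ft_force: [0.3, -0.8, -0.7]
opening: 0.577
grip_force: 6.7
```

```bash
python3 - <<'E'
from m import *
cv2.imwrite("pics/pz2.png",cv2.resize(np.hstack([ct["frame"][160:290,130:250],cs["frame"][220:350,150:290]]),None,fx=3,fy=3,interpolation=cv2.INTER_CUBIC)[:,:,::-1])
E
python3 go.py 451.5 263.2 30 .5
```

```text
travel [-0.0007  0.0011  0.0006] twist 0.002
```

View pics/pz2.png

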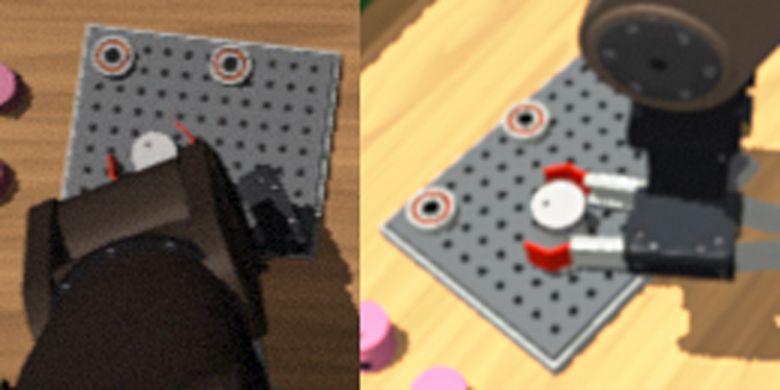

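The piston (side crop (558,205)) sits between the two red jaws at (565,178) and (548,255), slightly nearer the right jaw. I shift 3 mm right and squeeze.

>>> drive_tool([
  {"jaw":0.575,"travel":[0,0.003,0],"twist":0},
  {"jaw":0.575,"travel":[0,0.003,0],"twist":0},
  {"jaw":0.52,"travel":[0,0.003,0],"twist":0},
  {"jaw":0.49,"travel":[0,0.003,0],"twist":0},
  {"jaw":0.46,"travel":[0,0.003,0],"twist":0},
  {"jaw":0.43,"travel":[0,0.003,0],"twist":0},
  {"jaw":0.4,"travel":[0,0.003,0],"twist":0},
  {"jaw":0.3,"travel":[0,0.003,0],"twist":0},
])

```text
t: 14.98
eef_pos: [452.6, 261.8, 30.1]
tcp_rot: [3.142, 0.0, 0.502]
ft_force: [-0.3, 0.3, -1.0]
opening: 0.411
grip_force: 29.8
```

>>> drive_tool([
  {"jaw":0.3,"travel":[0,0,0],"twist":0},
  {"jaw":0.3,"travel":[0,0,0],"twist":0},
  {"jaw":0.3,"travel":[0,0,0],"twist":0},
  {"jaw":0.3,"travel":[0,0,0],"twist":0},
  {"jaw":0.3,"travel":[0,0,0],"twist":0},
  {"jaw":0.3,"travel":[0,0,0],"twist":0},
])

```text
t: 15.48
eef_pos: [452.6, 261.8, 30.1]
tcp_rot: [3.142, 0.0, 0.502]
ft_force: [0.2, 0.1, -0.6]
opening: 0.407
grip_force: 29.8
```

A width of 38.7 mm means the jaws are shut on the piston. Next I lift it.

>>> drive_tool([
  {"jaw":0.3,"travel":[0,0,-0.008],"twist":0},
  {"jaw":0.3,"travel":[0,0,-0.02],"twist":0},
  {"jaw":0.3,"travel":[0,0,-0.04],"twist":0},
  {"jaw":0.3,"travel":[0,0,-0.06],"twist":0},
  {"jaw":0.3,"travel":[0,0,-0.08],"twist":0},
  {"jaw":0.3,"travel":[0,0,-0.1],"twist":0},
  {"jaw":0.3,"travel":[0,0,-0.12],"twist":0},
  {"jaw":0.3,"travel":[0,0,-0.14],"twist":0},
])

```text
t: 16.15
eef_pos: [452.3, 261.7, 171.6]
tcp_rot: [3.141, 0.0, 0.502]
ft_force: [0.0, -0.5, -1.7]
opening: 0.413
grip_force: 29.8
```

>>> drive_tool([
  {"jaw":0.3,"travel":[0,0,-0.015],"twist":0},
  {"jaw":0.3,"travel":[0,0,-0.025],"twist":0},
  {"jaw":0.3,"travel":[0,0,-0.03],"twist":0},
  {"jaw":0.3,"travel":[0,0,-0.03],"twist":0},
  {"jaw":0.3,"travel":[0,0,-0.03],"twist":0},
])

```text
t: 16.57
eef_pos: [452.4, 261.7, 199.6]
tcp_rot: [3.142, 0.001, 0.502]
ft_force: [-0.1, -0.4, -1.7]
opening: 0.41
grip_force: 29.8
```

```bash
python3 go.py 480 20 200 .1 480 -227 200 -.3; python3 - <<'E'
from m import *
s=state();p=s["eef_pos"];y=s["tcp_rot"][2];q=p+[100*np.cos(y),100*np.sin(y),22]
print("piston top expected px",proj(cs,q),proj(ct,q))
for c,box in((cs,(170,170,260,300)),(ct,(140,170,220,230))):
    b,n,pp=blob(c,box,lambda h,s,v:(s<40)&(v>150));print(b,n,pp.min(0),pp.max(0))
# bottle cap in tray, seen from top and side
red=lambda h,s,v:((h<14)|(h>172))&(s>170)&(v>120)
b,n,pp=blob(ct,(365,215,400,250),red);print("cap top",b,n,at(ct,*b,119))
b2,n,pp=blob(cs,(325,120,365,175),red);print("cap side",b2,n,pp.min(0),pp.max(0),"expect",proj(cs,(510,-193.6,119)),proj(cs,(510,-193.6,80)),proj(ct,(510,-193.6,119)))
E
```

```text
travel [-0.092   0.2252 -0.0004] twist 0.402
travel [-2.109e-01  4.417e-01 -4.000e-04] twist 0.802
piston top expected px (np.float64(206.8974290991942), np.float64(235.84647449073407)) (np.float64(165.53489085030063), np.float64(200.36162020249844))
[212.55191257 237.78142077] 366 [197. 230.] [232. 246.]
[165.04597701 196.2183908 ] 87 [159. 192.] [173. 201.]
cap top [389.27555556 224.28888889] 225 [ 510.05092007 -194.92870657  119.        ]
cap side [343.52320675 148.42194093] 237 [336. 140.] [351. 158.] expect (np.float64(345.11343656167713), np.float64(142.36677160284077)) (np.float64(343.6913540320265), np.float64(153.91696379804625)) (np.float64(388.71110232986916), np.float64(224.29862572653263))
```

The bottle stands at (510,-195), in the gap, and the piston is lifted. I carry it over the tray.

>>> drive_tool([
  {"jaw":0.3,"travel":[-0.007,0.015,0],"twist":0.03},
  {"jaw":0.3,"travel":[-0.02,0.04,0],"twist":0.08},
  {"jaw":0.3,"travel":[-0.032,0.068,0],"twist":0.13},
  {"jaw":0.3,"travel":[-0.046,0.098,0],"twist":0.18},
  {"jaw":0.3,"travel":[-0.06,0.128,0],"twist":0.24},
  {"jaw":0.3,"travel":[-0.075,0.158,0],"twist":0.29},
  {"jaw":0.3,"travel":[-0.09,0.188,0],"twist":0.35},
  {"jaw":0.3,"travel":[-0.103,0.218,0],"twist":0.4},
])

```text
t: 17.33
eef_pos: [466.6, 19.6, 199.4]
tcp_rot: [-3.141, 0.001, 0.099]
ft_force: [1.3, 0.2, -2.3]
opening: 0.41
grip_force: 29.8
```

```bash
python3 go.py 480 -227 200 -.3
```

```text
travel [-0.0109  0.2467 -0.0006] twist 0.399
```

>>> drive_tool([
  {"jaw":0.3,"travel":[-0.001,0.035,0],"twist":0.06},
  {"jaw":0.3,"travel":[-0.003,0.07,0],"twist":0.12},
  {"jaw":0.3,"travel":[-0.005,0.105,0],"twist":0.18},
  {"jaw":0.3,"travel":[-0.006,0.14,0],"twist":0.24},
  {"jaw":0.3,"travel":[-0.008,0.175,0],"twist":0.29},
  {"jaw":0.3,"travel":[-0.009,0.205,0],"twist":0.34},
  {"jaw":0.3,"travel":[-0.01,0.23,0],"twist":0.38},
  {"jaw":0.3,"travel":[-0.011,0.246,0],"twist":0.4},
])

```text
t: 18.0
eef_pos: [481.0, -227.1, 199.1]
tcp_rot: [-3.142, 0.001, -0.302]
ft_force: [0.1, 0.7, -1.7]
opening: 0.41
grip_force: 29.8
```

>>> drive_tool([
  {"jaw":0.3,"travel":[0,0,0],"twist":0},
  {"jaw":0.3,"travel":[0,0,0],"twist":0},
  {"jaw":0.3,"travel":[0,0,0],"twist":0},
  {"jaw":0.3,"travel":[0,0,0],"twist":0},
  {"jaw":0.3,"travel":[0,0,0],"twist":0},
  {"jaw":0.3,"travel":[0,0,0],"twist":0},
  {"jaw":0.3,"travel":[0,0,0],"twist":0},
  {"jaw":0.3,"travel":[0,0,0],"twist":0},
])

```text
t: 18.67
eef_pos: [481.3, -224.4, 200.2]
tcp_rot: [3.141, -0.0, -0.298]
ft_force: [0.6, -0.9, -1.4]
opening: 0.411
grip_force: 29.8
```

```bash
python3 - <<'E'
from m import *
s=state();p=s["eef_pos"];y=s["tcp_rot"][2];q=p+[100*np.cos(y),100*np.sin(y),22]
print(p,"piston expected at",q,proj(cs,q),proj(ct,q),s["opening"])
for c in(cs,ct):
    u,v=map(int,proj(c,q));b,n,pp=blob(c,(u-25,v-25,u+25,v+25),lambda h,s,v:(s<40)&(v>150));print(b,n,pp.min(0),pp.max(0))
E
```

```text
[ 481.31076448 -224.53706679  200.19069304] piston expected at [ 576.90429702 -253.89480062  222.19069304] (np.float64(337.22010361257094), np.float64(89.24538181025191)) (np.float64(426.1733374223305), np.float64(188.97549553483665)) 0.4108636244260499
[332.15384615  90.        ] 13 [331.  88.] [333.  92.]
[405.79190751 188.56647399] 173 [401. 180.] [412. 197.]
```

```bash
python3 - <<'E'
from m import *
hs=cv2.cvtColor(ct["frame"],cv2.COLOR_RGB2HSV)
for v in range(176,206,3): print(v,*[f"{a[1]}/{a[2]}" for a in hs[v,410:444:2]])
b,n,pp=blob(ct,(414,174,442,204),lambda h,s,v:(s<50)&(v>110));print(b,n,pp.min(0),pp.max(0),at(ct,*b,222))
E
```

```text
176 142/163 142/160 145/157 145/157 143/160 203/176 225/205 227/202 229/200 226/201 223/202 221/204 223/200 143/91 142/99 143/161 144/159
179 112/162 146/157 145/157 151/154 144/156 161/174 231/199 223/204 220/205 228/204 224/199 218/90 70/33 44/29 127/44 102/40 117/63
182 55/184 148/159 145/153 146/155 149/157 205/132 160/140 65/169 10/154 21/84 55/14 85/27 68/41 71/43 88/52 95/51 85/45
185 34/204 128/164 142/160 158/116 221/134 52/151 5/158 10/155 30/42 70/11 40/19 100/46 57/36 93/55 87/53 85/54 82/56
188 31/205 77/180 171/97 243/83 139/132 8/159 10/124 49/21 48/16 38/20 94/46 102/40 87/50 75/51 75/51 98/52 83/52
191 32/206 48/197 149/106 255/57 164/137 7/112 96/8 146/7 28/18 75/44 111/39 116/44 88/49 89/46 87/53 82/50 81/47
194 28/207 32/205 92/142 64/76 116/108 153/10 26/20 32/32 107/43 74/48 75/44 76/54 90/54 79/55 76/54 87/50 103/37
197 141/163 145/163 122/90 21/24 28/9 94/19 59/13 66/35 90/48 82/31 88/55 76/57 103/52 82/50 83/52 93/44 85/54
200 145/164 137/141 26/40 255/2 64/16 24/21 73/42 74/48 104/22 88/49 76/54 93/55 83/52 99/49 77/53 92/47 94/68
203 148/157 138/89 78/13 0/15 30/17 62/37 99/44 80/16 85/42 76/57 83/49 91/53 91/53 87/47 96/56 93/66 82/65
[422.13513514 185.94594595] 37 [419. 182.] [427. 191.] [ 583.44152567 -245.27200904  222.        ]
```

The piston's grey top (419–427, 182–191), partly hidden by the arm, sits between the red jaws over the tray, and the grip width is unchanged at 39 mm. I hand in.

```bash
python3 -c "
from cell import *
print(job_done())"
```

```text
the job is handed in; nothing more can be done
None
```

The job is handed in, with no verdict returned: the bottle stands released in the tray gap (cap seen about 1 mm off my gap estimate), and the tongs hold the piston still over the tray, roughly 200 mm above the bench.

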